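Find the rough slider blank by its drag and cradle it

ROBOT

A 7-joint arm with a two-finger parallel gripper is mounted at the origin on a cart in front of the work surface, level with it; the furniture and walls round the work are solid. World frame = base frame: x ahead of the robot, y to its left, z up, the work surface at z = 0. Lengths are in m, angles in rad, forces in N, time in s.
With the tool pointing down it reaches from about 0.4 to 0.9 m from the base axis. Payload 5.5 kg.
Tool frame: the origin (TCP) lies on the centre line of the jaws, within the pads' length; the fingertips stand 14 mm ahead of it and the grasp point (between the pads) lies 5 mm behind it; z points along the fingers, y is the line along which they close (so a half turn about z gives the same grasp; the last joint's range is limited). The gripper opens to 85 mm and grips with 20 to 120 N. Pads are 22 mm wide; open, the fingers measure 114 mm over their backs; the gripper's body (76 mm by 85 mm) begins 54 mm behind the grasp point. The pads swing forward as they close: fully open they stand 13 mm farther back than shut.
Start: joints at [-0.945, 0.501, -0.427, 1.55, 0.221, 1.138, -0.21], TCP at [0.231, 0.608, 0.217] pointing down, gripper open.
Joint ranges: [-2.88, 2.88], [-0.31, 2.03], [-1.54, 1.56], [0.2, 2.42], [-1.41, 4.55], [0.19, 2.02], [-2.57, 2.57]. Speed limits (rad/s): [2.57, 2.57, 3.14, 3.14, 3.14, 3.14, 3.14].

INTERFACE

Orientations are given as a rotation vector (axis times angle).
In Python, from station import bot gives the robot as it stands. The module is installed in compiled form; this text tells all that it offers.
- The arm moves only by the tool apply_moves, never from a script. Its argument "targets" is a list of rows, each a list of 2 entries, a list of its own where there are three numbers: the shift along the world's x, y, z in mm, then the turn about the world's z in rad. In form: [[[x, y, z], roll], ...]. A call has 1 to 12 rows; each row shifts and turns the commanded pose from where the row before left it; what a row does not reach is not made up. A row lasts 1/8 s, in which the tool goes at most 62.5 mm and 10.7 degrees, less where a joint would pass 70% of its speed; a pose out of reach is approached as far as the arm can. A call is refused whole if a number of a shift passes 62.5 or a number of a turn 0.188, either way. A call with a gripper value outside its range is refused whole. "fingers" is the opening, from -1 (shut) to 1 (fully open), so that 0 is half open, set as the call begins (left out, the last holds). The fingers move at their own pace and stop on an object; the grip force is fixed at half the most. Time passes only in rows, so rows that do not move let the fingers close. It gives the time, the measured TCP pose, the force, the opening and the grip force at its end, in the units of the state.
- bot.sense(): the state, without advancing time (a new reading comes with each control period).
- bot.read_camera(name): name is "scene" or "top"; returns the picture (420x560x3 uint8, red, green, blue); there is no depth.
- bot.calibration(name): a dict with "K" (3x3 intrinsics, pixels), "k1" (the pictures are not rectified: a ray, as slopes to the right and down, at radius r is drawn at 1 + k1 r^2 times it, then the intrinsics apply), "xyz" and "rotation" of the camera in the world. Camera axes: x right, y down, z forward; pixel columns grow to the right and rows downward; lengths in m; the calibration is good to about 2 mm. A picture is of the moment at which its call begins. calibration takes no time and is no camera call.
- bot.sign_off(): hands the job in; it is judged then, once.
The state is a dict: "clock": time; "q": joint angles; "qvel": joint speeds; "effort": joint torques, N m; "tcp_pos": TCP position; "tool_rot": TCP orientation; "wrist_force": force on the tool from outside, world axes, zero at the start; "torque": the same for the moment, N m; "finger_gap": opening from 0.0 (shut) to 1.0 (fully open); "finger_force": force on a finger pad.
Only numpy, scipy, OpenCV 4.12 (cv2) and the standard library are available. Lean on these libraries where they do the work, as an engineer would, in place of code of your own. Each camera call takes 0.05 s, during which the arm holds its last target. There are 200 camera calls.

TASK

The three dark steel slider blanks look alike, but one has a rough sole and two are polished. Slide each one along its lane of the drag plate, without lifting it, until all of it lies past the dark line scribed across the middle, and feel which one drags most. Once all three are past the line, lay that rough blank flat in the grey cradle, lengthwise between its two end walls, and leave the two polished ones lying in their lanes past the line.

Things in the scene. Friction and masses are not known exactly. Their poses are not given: they have to be found in the camera images.
- blank_a_mid (a point): Centre (18 mm above the sole) of one of three identical-looking dark steel blanks, 66 (x) x 44 (y) x 36 mm high, 0.6 to 0.9 kg, lying flat on its sole in a lane, long side along the lane, two dimples on top; z up. One of the three has a rough sole, two are polished: neither the letter nor the look tells which.
- blank_b_mid (a point): Centre (18 mm above the sole) of one of three identical-looking dark steel blanks, 66 (x) x 44 (y) x 36 mm high, 0.6 to 0.9 kg, lying flat on its sole in a lane, long side along the lane, two dimples on top; z up. One of the three has a rough sole, two are polished: neither the letter nor the look tells which.
- blank_c_mid (a point): Centre (18 mm above the sole) of one of three identical-looking dark steel blanks, 66 (x) x 44 (y) x 36 mm high, 0.6 to 0.9 kg, lying flat on its sole in a lane, long side along the lane, two dimples on top; z up. One of the three has a rough sole, two are polished: neither the letter nor the look tells which.
- plate_top (a point): Centre of the drag plate's top face, 8 mm above the table, on the dark scribed line, which crosses all lanes at x = 0. x runs along the lanes, z up. Each blank starts wholly on the -x side (near the robot) and is to be slid towards +x. Slid slowly and not pressed down, a blank drags with about 0.4 to 0.9 N if polished, 3.5 to 7 N if rough.
- drag_plate: Fixed steel plate, 240 (x) x 190 (y) x 8 mm; origin under its centre. Four aluminium ribs, 10 mm wide, 32 mm high above the plate, run its full length along x and make three lanes 48 mm wide with centre lines at y = -58, 0, +58 mm, open at both ends. Ribs reach to 4 mm below a blank's top, so in a lane fingers fit only at a blank's two ends.
- cradle_floor (a point): Centre of the floor of the grey plastic cradle, 8 mm above the table; x points from end wall to end wall (72 mm apart inside), z up. A blank lies on this floor with its 66 mm length along x.
- cradle: Fixed cradle, base 96 (x) x 50 (y) x 8 mm; origin under its centre. Two end walls, 12 mm thick, 50 mm wide, 36 mm high above the floor; both long sides open. A blank's ends are covered by the walls, so fingers fit only at its long sides (44 mm apart). Between cradle and plate at least 100 mm of clear table remain.
- blank_a: The same blank as blank_a_mid; origin at the centre of its sole.
- blank_b: The same blank as blank_b_mid; origin at the centre of its sole.
- blank_c: The same blank as blank_c_mid; origin at the centre of its sole.
Not all that is in view belongs to the job. Leave any purple or red look-alike of the blank_c alone. Leave any yellow look-alike of the blank_a alone.

How it is judged:
On the way:
1. all three blanks have been slid along their lanes and lie past the scribed line (x of blank_a_mid in the frame of plate_top between 0.029 and 0.11 m and y of blank_a_mid in the frame of plate_top between -0.09 and 0.09 m and z of blank_a_mid in the frame of plate_top between 0.014 and 0.022 m and x of blank_b_mid in the frame of plate_top between 0.029 and 0.11 m and y of blank_b_mid in the frame of plate_top between -0.09 and 0.09 m and z of blank_b_mid in the frame of plate_top between 0.014 and 0.022 m and x of blank_c_mid in the frame of plate_top between 0.029 and 0.11 m and y of blank_c_mid in the frame of plate_top between -0.09 and 0.09 m and z of blank_c_mid in the frame of plate_top between 0.014 and 0.022 m), for 0.2 s.
At the end, for the whole second after the job is handed in: The rough blank rests flat on the cradle's floor, its length along the cradle's (within 0.12 rad), centred within 6 mm along and 12 mm across; both polished blanks rest flat in lanes of the plate, past the scribed line (centre at least 29 mm and at most 110 mm past it); all at rest (x of blank_b_mid in the frame of cradle_floor between -0.006 and 0.006 m and y of blank_b_mid in the frame of cradle_floor between -0.012 and 0.012 m and z of blank_b_mid in the frame of cradle_floor between 0.014 and 0.022 m and angle between blank_b_mid's own z axis and vertical below 0.1 rad and angle between the x axis of blank_b_mid and the x axis of cradle_floor, either way round below 0.12 rad and linear speed of each of blank_b, blank_a, blank_c below 0.02 m/s and x of blank_a_mid in the frame of plate_top between 0.029 and 0.11 m and y of blank_a_mid in the frame of plate_top between -0.09 and 0.09 m and z of blank_a_mid in the frame of plate_top between 0.014 and 0.022 m and x of blank_c_mid in the frame of plate_top between 0.029 and 0.11 m and y of blank_c_mid in the frame of plate_top between -0.09 and 0.09 m and z of blank_c_mid in the frame of plate_top between 0.014 and 0.022 m); the robot touches nothing.
It fails at once if a blank is lifted off the plate before it is past the line ((z of blank_a_mid in the frame of plate_top between 0.025 and 0.046 m and x of blank_a_mid in the frame of plate_top between -0.14 and 0.02 m and y of blank_a_mid in the frame of plate_top between -0.09 and 0.09 m) or (z of blank_b_mid in the frame of plate_top between 0.025 and 0.046 m and x of blank_b_mid in the frame of plate_top between -0.14 and 0.02 m and y of blank_b_mid in the frame of plate_top between -0.09 and 0.09 m) or (z of blank_c_mid in the frame of plate_top between 0.025 and 0.046 m and x of blank_c_mid in the frame of plate_top between -0.14 and 0.02 m and y of blank_c_mid in the frame of plate_top between -0.09 and 0.09 m)).
It also fails if it takes over 72 s, if anything falls off the work surface, if the arm or the gripper's body presses on something with over 40 N, if the wrist force passes 120 N, or if a joint passes its speed limit or range.

## Working session

There is one attempt and no reset: what is moved stays moved. The work goes in short steps, Python scripts to look and compute and a tool call to move; the robot and the scene stay as the last step left them, time stands still between calls to the robot, and variables do not carry over. Pictures are saved under pics/ and viewed, at most 10 in all, crops included, and the job is handed in when it is done.

Besides the shell and the picture viewer there is one more tool, called by a JSON object that holds its "op" and its "data", one argument or row to a line. apply_moves: Moves the arm, as the interface text tells. Its arguments: {"type":"object","properties":{"targets":{"type":"array","items":{"type":"array"}},"fingers":{"type":"number"}},"required":["targets"]}

```bash
mkdir -p pics; python3 - <<'E'
from station import bot
import cv2,numpy as np
s=bot.sense();print(s)
for n in("scene","top"):
    im=bot.read_camera(n);cv2.imwrite(f"pics/{n}0.png",im[...,::-1]);np.save(f"{n}0.npy",im);print(n,bot.calibration(n))
E
```

```text
{'clock': 0.0, 'q': array([-0.94480631,  0.50184345, -0.42676822,  1.55148217,  0.22078512,
        1.13830311, -0.21028972]), 'qvel': array([ 3.92441395e-04, -2.19496100e-04, -1.91349460e-04, -3.05363856e-04,
       -3.95335735e-05,  2.09523691e-03, -7.11155486e-04]), 'effort': array([ 1.98213825e-04, -5.69524384e+01, -5.81602201e+00, -2.80950987e+01,
        1.06590480e-02,  1.19197211e-02, -1.21110622e-05]), 'tcp_pos': array([0.23046085, 0.60697974, 0.21624672]), 'tool_rot': array([-5.66603456e-01, -3.08964686e+00,  3.04542163e-03]), 'wrist_force': array([-0.32923009, -0.33790304,  0.44089512]), 'torque': array([0.00869207, 0.03303529, 0.02540468]), 'finger_force': 0.0, 'finger_gap': 1.0003741288701806}
scene {'K': array([[479.27701576,   0.        , 288.94330206],
       [  0.        , 479.27701576, 209.56084143],
       [  0.        ,   0.        ,   1.        ]]), 'k1': -0.06924694153009246, 'xyz': array([-0.21836908, -0.65987094,  0.48734404]), 'rotation': array([-1.83678423,  0.85258349, -0.52769588])}
top {'K': array([[449.75289298,   0.        , 276.66466472],
       [  0.        , 449.75289298, 204.99907105],
       [  0.        ,   0.        ,   1.        ]]), 'k1': -0.08898147060522335, 'xyz': array([0.40560684, 0.00383966, 0.96163653]), 'rotation': array([-2.19544398,  2.14180962, -0.11586394])}
```

View pics/scene0.png

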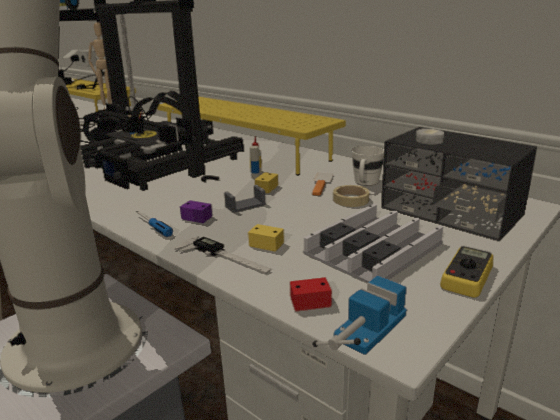

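View pics/top0.png

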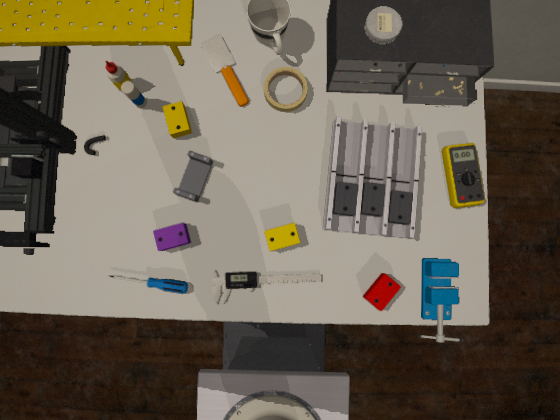

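The top view shows the plate at (375,180) with three dark blanks at (345,199), (373,199) and (400,207). The grey cradle is at (193,177). The look-alikes are yellow at (177,119) and (282,236), purple at (172,237) and red at (382,292). The black organiser is just beyond the plate's +x end. I'll enlarge and measure next.

```bash
cat > h.py <<'E'
import numpy as np,cv2
from scipy.spatial.transform import Rotation as R
from station import bot
C={n:bot.calibration(n) for n in("scene","top")}
def ray(n,p):
    c=C[n];K=c["K"];p=np.atleast_2d(np.array(p,float))
    d=cv2.undistortPoints(p[:,None],K,np.array([c["k1"],0,0,0.]))[:,0]  # 1+k1 r^2 model
    v=R.from_rotvec(c["rotation"]).apply(np.c_[d,np.ones(len(d))])
    return c["xyz"],v
def plane(n,p,z):
    o,v=ray(n,p);return o+v*((z-o[2])/v[:,2])[:,None]
def tri(pt,ps):
    o1,a=ray("top",pt);o2,b=ray("scene",ps);out=[]
    for u,w in zip(a,b):
        s=np.linalg.lstsq(np.c_[u,-w],o2-o1,rcond=None)[0]
        A,B=o1+s[0]*u,o2+s[1]*w;out.append(np.r_[(A+B)/2,np.linalg.norm(A-B)])
    return np.array(out)
E
python3 - <<'E'
import cv2
a=cv2.imread("pics/top0.png");b=cv2.imread("pics/scene0.png")
t1=cv2.resize(a[110:245,315:435],None,fx=4,fy=4,interpolation=2);t2=cv2.resize(a[140:210,160:230],None,fx=4,fy=4,interpolation=2)
import numpy as np
c=np.zeros((540,780,3),np.uint8);c[:540,:480]=t1;c[:280,490:770]=t2
cv2.imwrite("pics/c1.png",c)
s1=cv2.resize(b[200:285,300:450],None,fx=4,fy=4,interpolation=2);s2=cv2.resize(b[180:220,210:280],None,fx=4,fy=4,interpolation=2)
c=np.zeros((520,600,3),np.uint8);c[:340,:600]=s1;c[350:510,:280]=s2
cv2.imwrite("pics/c2.png",c)
E
```

```text
(no output)
```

View pics/c1.png

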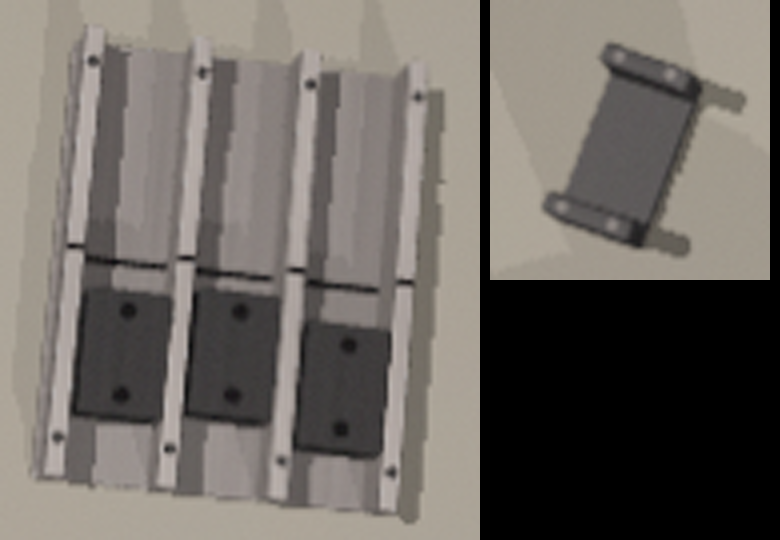

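View pics/c2.png

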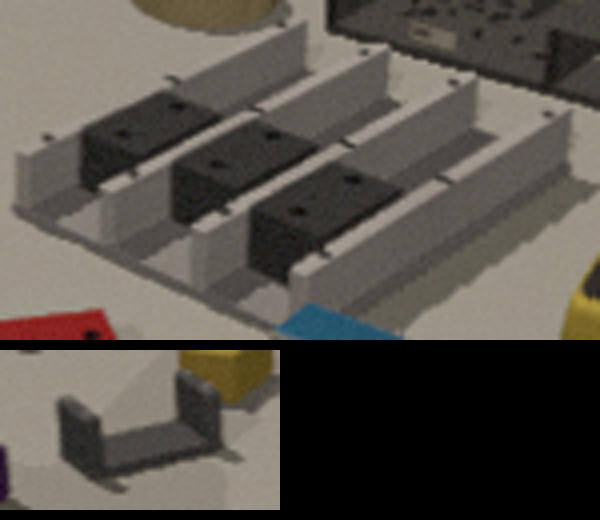

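The crops show that the lanes hold dark blanks only, each with two dimples. The cradle is the grey U with two wall screws per wall. No look-alike has the dark steel colour, so these three are the blanks. Next I triangulate.

```bash
python3 - <<'E'
from h import *
f=lambda L,o:(np.array(L,float)+.5)/4-.5+np.array(o)
g=cv2.cvtColor(cv2.imread("pics/top0.png"),6)
dt=f([(128,311),(121,395),(240,312),(232,396),(349,345),(340,429)],(315,110))
ds=f([(178,105),(123,134),(274,135),(219,165),(353,180),(298,211)],(300,200))
np.set_printoptions(precision=4,suppress=True)
T=tri(dt,ds);print("dimples\n",T)
P=plane("top",dt,.044);print(P)
rt=f([(93,61),(57,437),(202,72),(169,449),(311,84),(280,461),(418,97),(391,471)],(315,110))
rs=f([(284,22),(47,137),(370,50),(133,177),(453,82),(225,211),(548,114),(319,251)],(300,200))
print("ribs\n",tri(rt,rs));S=plane("top",rt,.040);print(S)
print("plate yaw",[np.arctan2(*(S[i]-S[i+1])[[1,0]]) for i in range(0,8,2)],"centre of screws",S.mean(0))
print("blank yaw",[np.arctan2(*(P[i]-P[i+1])[[1,0]]) for i in range(0,6,2)],"mid",[(P[i]+P[i+1])/2 for i in (0,2,4)])
ln=plane("top",f([(75,245),(187,258),(297,270),(405,282)],(315,110)),.040);print("line",ln, ln.mean(0))
ct=f([(128,55),(180,74),(70,204),(124,224)],(160,140));W=plane("top",ct,.044);print("cradle",W,W.mean(0))
a=(W[0]+W[1]-W[2]-W[3])/2;print("yaw",np.arctan2(a[1],a[0]),"wall dist",np.linalg.norm(a))
ctm=[ct[:2].mean(0),ct[2:].mean(0)]
print(tri(ctm,f([(198,36),(80,60)],(210,180))),tri(ctm,f([(80,60),(198,36)],(210,180))))
E
```

```text
dimples
 [[ 0.5422 -0.1408  0.0441  0.0003]
 [ 0.4984 -0.1374  0.0431  0.0003]
 [ 0.5434 -0.1993  0.044   0.001 ]
 [ 0.4996 -0.1952  0.0433  0.0007]
 [ 0.5272 -0.2559  0.0436  0.0005]
 [ 0.4836 -0.2513  0.0435  0.    ]]
[[ 0.5421 -0.1406  0.044 ]
 [ 0.4984 -0.1374  0.044 ]
 [ 0.5431 -0.1989  0.044 ]
 [ 0.4993 -0.1948  0.044 ]
 [ 0.5273 -0.256   0.044 ]
 [ 0.4836 -0.2511  0.044 ]]
ribs
 [[ 0.6754 -0.1223  0.0418  0.0013]
 [ 0.4762 -0.105   0.04    0.0003]
 [ 0.6718 -0.1807  0.0411  0.0026]
 [ 0.4716 -0.1634  0.0378  0.0002]
 [ 0.6663 -0.2376  0.0402  0.001 ]
 [ 0.4667 -0.2209  0.0403  0.0005]
 [ 0.6614 -0.2954  0.04    0.0004]
 [ 0.4619 -0.2775  0.0413  0.0024]]
[[ 0.6755 -0.122   0.04  ]
 [ 0.4763 -0.1051  0.04  ]
 [ 0.6713 -0.1799  0.04  ]
 [ 0.4715 -0.1631  0.04  ]
 [ 0.6666 -0.2381  0.04  ]
 [ 0.4666 -0.2208  0.04  ]
 [ 0.6615 -0.2956  0.04  ]
 [ 0.4627 -0.279   0.04  ]]
plate yaw [np.float64(-0.08454943542012512), np.float64(-0.0839043350414016), np.float64(-0.08605052036426548), np.float64(-0.08342262124421723)] centre of screws [ 0.569  -0.2004  0.04  ]
blank yaw [np.float64(-0.07474911584187142), np.float64(-0.09351387010840316), np.float64(-0.1116379650395086)] mid [array([ 0.5202, -0.139 ,  0.044 ]), array([ 0.5212, -0.1969,  0.044 ]), array([ 0.5054, -0.2536,  0.044 ])]
line [[ 0.5766 -0.1133  0.04  ]
 [ 0.5714 -0.172   0.04  ]
 [ 0.5666 -0.2299  0.04  ]
 [ 0.5619 -0.2871  0.04  ]] [ 0.5691 -0.2006  0.04  ]
cradle [[0.6056 0.1828 0.044 ]
 [0.5961 0.1551 0.044 ]
 [0.5266 0.2093 0.044 ]
 [0.5169 0.1807 0.044 ]] [0.5613 0.182  0.044 ]
yaw -0.3178418959462249 wall dist 0.08330906473407805
[[0.6028 0.1703 0.0356 0.0005]
 [0.5227 0.1961 0.0379 0.0005]] [[0.5745 0.1965 0.0264 0.0773]
 [0.5459 0.1654 0.0551 0.0746]]
```

{"op": "apply_moves", "data": {
  "targets": [
    [[21.6, -51.2, 0], -0.108],
    [[21.6, -51.2, 0], -0.108],
    [[21.6, -51.2, 0], -0.108],
    [[21.6, -51.2, 0], -0.108],
    [[21.6, -51.2, 0], -0.108],
    [[21.6, -51.2, 0], -0.108],
    [[9.3, -53.9, 0], -0.108],
    [[9.3, -53.9, 0], -0.108],
    [[9.3, -53.9, 0], -0.108],
    [[9.3, -53.9, 0], -0.108],
    [[9.3, -53.9, 0], -0.108],
    [[9.3, -53.9, 0], -0.105]
  ],
  "fingers": -1
}}

```text
clock: 1.6
tcp_pos: [0.4159, -0.0246, 0.2173]
tool_rot: [2.317, 2.121, 0.001]
wrist_force: [1.9, 0.8, -0.2]
finger_gap: -0.0
finger_force: 0.0
```

{"op": "apply_moves", "data": {
  "targets": [
    [[9, -53.5, 0], 0.003],
    [[9, -53.5, 0], 0],
    [[0, 0, -50], 0],
    [[0, 0, -50], 0],
    [[0, 0, -40], 0],
    [[0, 0, -25], 0],
    [[0, 0, -16], 0],
    [[0, 0, 0], 0],
    [[0, 0, 0], 0]
  ]
}}

```text
clock: 2.72
tcp_pos: [0.4348, -0.1301, 0.0371]
tool_rot: [2.31, 2.128, 0.001]
wrist_force: [-0.3, 0.2, 0.4]
finger_gap: 0.0
finger_force: 0.0
```

```bash
python3 - <<'E'
from h import *
print(bot.sense()["wrist_force"],bot.sense()["tcp_pos"])
b=bot.read_camera("scene")[...,::-1];a=bot.read_camera("top")[...,::-1]
c=np.hstack([cv2.resize(b[150:290,280:460],(540,420)),cv2.resize(a[110:250,315:395],(240,420))]);cv2.imwrite("pics/c3.png",c)
E
```

```text
[-0.34364455  0.2014755   0.44658901] [ 0.43483529 -0.1300688   0.03710463]
```

View pics/c3.png

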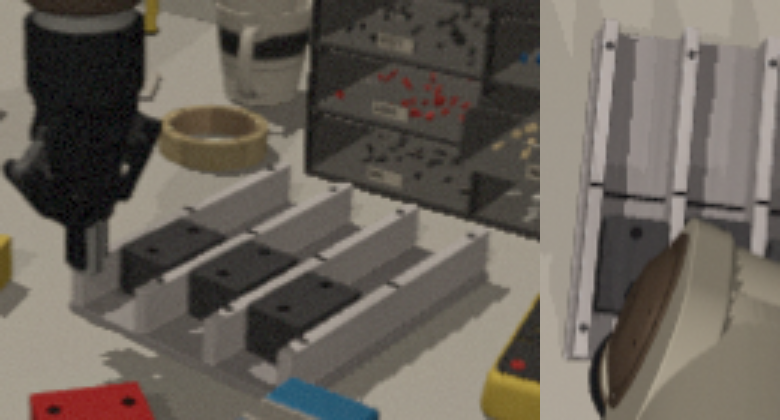

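The fingertips stand in lane 1 behind the blank, about 15 mm above the plate. I start the slow push.

{"op": "apply_moves", "data": {
  "targets": [
    [[6, -0.5, -5], 0],
    [[8, -0.7, 0], 0],
    [[8, -0.7, 0], 0],
    [[5, -0.4, 0], 0],
    [[5, -0.4, 0], 0],
    [[5, -0.4, 0], 0],
    [[5, -0.4, 0], 0],
    [[5, -0.4, 0], 0],
    [[5, -0.4, 0], 0],
    [[5, -0.4, 0], 0],
    [[5, -0.4, 0], 0],
    [[5, -0.4, 0], 0]
  ]
}}

```text
clock: 4.32
tcp_pos: [0.5014, -0.1354, 0.0313]
tool_rot: [-2.311, -2.129, -0.0]
wrist_force: [-0.1, 0.1, -0.5]
finger_gap: 0.002
finger_force: 0.0
```

{"op": "apply_moves", "data": {
  "targets": [
    [[5, -0.4, 0], 0],
    [[5, -0.4, 0], 0],
    [[5, -0.5, 0], 0],
    [[5, -0.4, 0], 0],
    [[5, -0.4, 0], 0],
    [[5, -0.4, 0], 0]
  ]
}}

```text
clock: 5.08
tcp_pos: [0.5313, -0.1379, 0.0313]
tool_rot: [-2.311, -2.129, 0.0]
wrist_force: [0.4, 0.4, -0.4]
finger_gap: 0.0
finger_force: 0.0
```

{"op": "apply_moves", "data": {
  "targets": [
    [[5, -0.4, 0], 0],
    [[5, -0.4, 0], 0],
    [[5, -0.4, 0], 0],
    [[5, -0.5, 0], 0],
    [[5, -0.4, 0], 0],
    [[5, -0.4, 0], 0],
    [[5, -0.4, 0], 0]
  ]
}}

```text
clock: 5.95
tcp_pos: [0.5664, -0.1408, 0.0313]
tool_rot: [-2.311, -2.129, -0.0]
wrist_force: [0.6, -0.8, -0.8]
finger_gap: -0.003
finger_force: 0.0
```

{"op": "apply_moves", "data": {
  "targets": [
    [[3, -0.2, 0], 0],
    [[0, 0, 0], 0],
    [[-10, 1, 10], 0],
    [[-10, 0, 40], 0],
    [[-53, -25, 10], 0],
    [[-52, -25, -10], 0],
    [[-3, 0, -40], 0],
    [[0, 0, -10], 0],
    [[0, 0, 0], 0]
  ]
}}

```text
clock: 7.08
tcp_pos: [0.4411, -0.1895, 0.0313]
tool_rot: [-2.309, -2.129, 0.0]
wrist_force: [-0.2, -0.5, 0.2]
finger_gap: -0.002
finger_force: 0.0
```

```bash
python3 - <<'E'
from h import *
b=bot.read_camera("scene");a=bot.read_camera("top")
cv2.imwrite("pics/c4.png",np.hstack([cv2.resize(b[150:290,280:460],(540,420)),cv2.resize(a[110:250,315:395],(240,420))])[...,::-1])
E
```

```text
(no output)
```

View pics/c4.png

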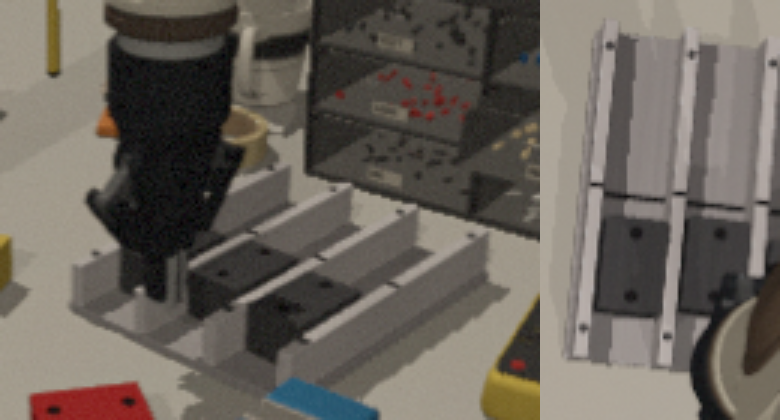

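```bash
cat >> h.py <<'E'
def proj(n,X):
    c=C[n];r=R.from_rotvec(c["rotation"]);p=r.inv().apply(np.atleast_2d(X)-c["xyz"]);q=p[:,:2]/p[:,2:]
    q=q*(1+c["k1"]*(q**2).sum(1))[:,None];return q*c["K"][0,0]+c["K"][:2,2]
E
python3 - <<'E'
from h import *
for X in ((.4348,-.1301),(.4411,-.1895)):
    for z in (0.017,.03,.045,.06): print(X,z,((proj("scene",[*X,z])[0]-[280,150])*3).round())
print(((proj("scene",[.5202,-.139,.044])[0]-[280,150])*3).round(), "L mid dimples expected mean (150+192)/2,(250+229)/2")
E
```

```text
(0.4348, -0.1301) 0.017 [ 85. 315.]
(0.4348, -0.1301) 0.03 [ 85. 298.]
(0.4348, -0.1301) 0.045 [ 85. 278.]
(0.4348, -0.1301) 0.06 [ 85. 257.]
(0.4411, -0.1895) 0.017 [163. 339.]
(0.4411, -0.1895) 0.03 [163. 322.]
(0.4411, -0.1895) 0.045 [164. 301.]
(0.4411, -0.1895) 0.06 [164. 280.]
[172. 238.] L mid dimples expected mean (150+192)/2,(250+229)/2
```

The blanks have not moved. In the scene crop the shut fingertips, at (165,303), stand at z≈0.045, so they passed over the blank's top with no contact. I lower in small steps while watching the force.

{"op": "apply_moves", "data": {
  "targets": [
    [[-3, 0, -5], 0],
    [[0, 0, -5], 0],
    [[0, 0, -4], 0],
    [[0, 0, 0], 0]
  ]
}}

```text
clock: 7.68
tcp_pos: [0.4377, -0.1899, 0.0169]
tool_rot: [-2.31, -2.128, 0.001]
wrist_force: [-1.5, 0.5, -0.9]
finger_gap: -0.0
finger_force: 0.0
```

```bash
python3 - <<'E'
from h import *
b=bot.read_camera("scene")
print(bot.sense())
cv2.imwrite("pics/c5.png",cv2.resize(b[190:290,290:420],(780,600),interpolation=cv2.INTER_CUBIC)[...,::-1])
t=bot.sense()["tcp_pos"]
for z in (.01,.02,.03,.04): print(z,(proj("scene",[t[0],t[1],z])[0]-[290,190])*6)
E
```

```text
{'clock': 7.725, 'q': array([ 0.18245441,  0.49122181,  0.20321461,  2.12475529, -0.1854942 ,
        0.54237226,  0.43960124]), 'qvel': array([-0.00184836, -0.00509449,  0.00241496, -0.00240432,  0.00016798,
       -0.00080226,  0.00121285]), 'effort': array([-1.89795851e-02, -4.53772509e+01,  3.06448504e+00, -1.60109514e+01,
       -1.15861599e-04, -6.61728336e-03,  5.18325891e-03]), 'tcp_pos': array([ 0.43787077, -0.18994416,  0.01708295]), 'tool_rot': array([-2.31027027e+00, -2.12819999e+00,  3.78717964e-04]), 'wrist_force': array([-0.22016609,  0.11537359,  0.18943726]), 'torque': array([ 0.01969918, -0.03323644, -0.00588463]), 'finger_force': 0.0, 'finger_gap': -0.0019021013388403707}
0.01 [260.62765369 461.54710952]
0.02 [261.16374819 434.64243968]
0.03 [261.70137521 407.49004427]
0.04 [262.24049395 380.08752218]
```

View pics/c5.png

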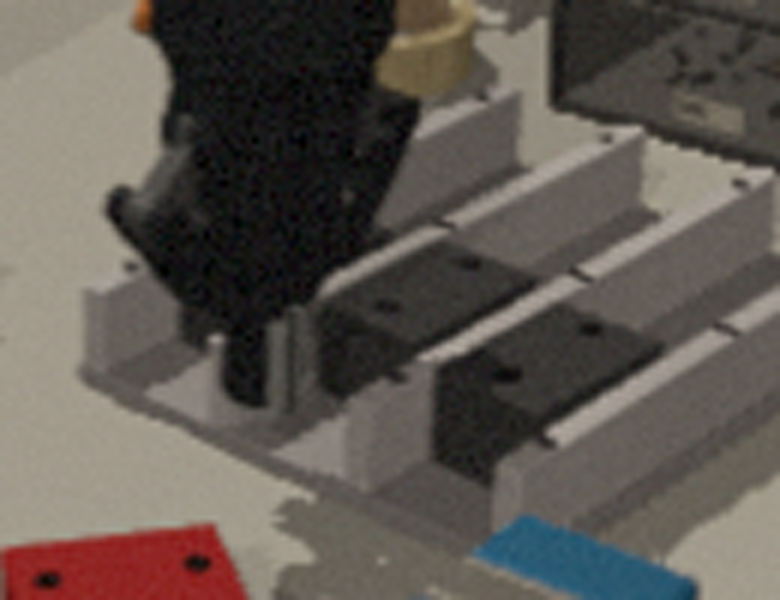

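The tips are now at (265,405), z≈0.03, inside the middle lane. The real tip is about 13 mm above the reported TCP. I push the middle blank.

{"op": "apply_moves", "data": {
  "targets": [
    [[8, -0.7, -6], 0],
    [[8, -0.7, 0], 0],
    [[8, -0.7, 0], 0],
    [[6, -0.5, 0], 0],
    [[5, -0.4, 0], 0],
    [[5, -0.4, 0], 0],
    [[5, -0.4, 0], 0],
    [[5, -0.4, 0], 0],
    [[5, -0.5, 0], 0],
    [[5, -0.4, 0], 0]
  ]
}}

```text
clock: 8.98
tcp_pos: [0.4983, -0.1952, 0.0113]
tool_rot: [-2.311, -2.128, 0.0]
wrist_force: [-0.5, -0.7, -0.1]
finger_gap: -0.002
finger_force: 0.3
```

{"op": "apply_moves", "data": {
  "targets": [
    [[5, -0.4, 0], 0],
    [[5, -0.4, 0], 0],
    [[5, -0.5, 0], 0],
    [[5, -0.4, 0], 0],
    [[5, -0.4, 0], 0],
    [[5, -0.4, 0], 0]
  ]
}}

```text
clock: 9.72
tcp_pos: [0.5284, -0.1976, 0.0113]
tool_rot: [-2.311, -2.129, -0.0]
wrist_force: [-1.0, 1.1, 0.4]
finger_gap: 0.001
finger_force: 0.3
```

{"op": "apply_moves", "data": {
  "targets": [
    [[5, -0.4, 0], 0],
    [[5, -0.4, 0], 0],
    [[5, -0.4, 0], 0],
    [[5, -0.5, 0], 0]
  ]
}}

```text
clock: 10.22
tcp_pos: [0.5484, -0.1993, 0.0113]
tool_rot: [-2.311, -2.129, -0.0]
wrist_force: [-0.7, 0.0, 0.8]
finger_gap: 0.002
finger_force: 0.3
```

Contact force is 0.3 to 1 N, so the middle blank is polished. I finish this push and go on to the right lane.

{"op": "apply_moves", "data": {
  "targets": [
    [[5, -0.4, 0], 0],
    [[5, -0.4, 0], 0],
    [[4, -0.4, 0], 0],
    [[2, -0.2, 0], 0],
    [[-5, 0.5, 0], 0],
    [[-10, 0, 45], 0],
    [[-50, -20, 10], 0],
    [[-55, -26, -10], 0],
    [[-15, 0, -25], 0],
    [[0, 0, -20], 0],
    [[0, 0, 0], 0]
  ]
}}

```text
clock: 11.6
tcp_pos: [0.4274, -0.2457, 0.0104]
tool_rot: [-2.309, -2.126, 0.002]
wrist_force: [-0.9, -0.5, 0.2]
finger_gap: 0.001
finger_force: 0.0
```

{"op": "apply_moves", "data": {
  "targets": [
    [[8, -0.7, 0], 0],
    [[8, -0.7, 0], 0],
    [[5, -0.4, 0], 0],
    [[5, -0.4, 0], 0],
    [[5, -0.4, 0], 0],
    [[5, -0.4, 0], 0],
    [[5, -0.4, 0], 0],
    [[5, -0.5, 0], 0],
    [[5, -0.4, 0], 0],
    [[5, -0.4, 0], 0]
  ]
}}

```text
clock: 12.85
tcp_pos: [0.4853, -0.2509, 0.0113]
tool_rot: [-2.31, -2.128, 0.0]
wrist_force: [-0.2, 0.6, -0.9]
finger_gap: -0.001
finger_force: 0.2
```

{"op": "apply_moves", "data": {
  "targets": [
    [[5, -0.4, 0], 0],
    [[5, -0.4, 0], 0],
    [[5, -0.5, 0], 0],
    [[5, -0.4, 0], 0],
    [[5, -0.4, 0], 0],
    [[5, -0.4, 0], 0]
  ]
}}

```text
clock: 13.6
tcp_pos: [0.5154, -0.2534, 0.0113]
tool_rot: [2.311, 2.129, 0.0]
wrist_force: [-0.1, 0.6, 0.3]
finger_gap: 0.003
finger_force: 0.3
```

{"op": "apply_moves", "data": {
  "targets": [
    [[5, -0.4, 0], 0],
    [[5, -0.4, 0], 0],
    [[5, -0.4, 0], 0],
    [[5, -0.5, 0], 0]
  ]
}}

```text
clock: 14.1
tcp_pos: [0.5354, -0.2551, 0.0113]
tool_rot: [-2.311, -2.129, -0.0]
wrist_force: [-0.6, 0.1, 0.1]
finger_gap: -0.003
finger_force: 0.3
```

{"op": "apply_moves", "data": {
  "targets": [
    [[5, -0.4, 0], 0],
    [[5, -0.4, 0], 0],
    [[5, -0.4, 0], 0],
    [[5, -0.4, 0], 0],
    [[4, -0.3, 0], 0],
    [[-5, 0.5, 0], 0],
    [[-10, 0, 45], 0],
    [[-40, 45, 10], 0],
    [[-40, 45, 0], 0],
    [[-20, 35, -10], 0],
    [[0, 0, -25], 0],
    [[0, 0, -20], 0]
  ]
}}

```text
clock: 15.6
tcp_pos: [0.4437, -0.1308, 0.0111]
tool_rot: [2.309, 2.13, 0.001]
wrist_force: [-0.1, -0.7, -0.3]
finger_gap: 0.0
finger_force: 0.0
```

{"op": "apply_moves", "data": {
  "targets": [
    [[0, 0, 0], 0],
    [[8, -0.7, 0], 0],
    [[8, -0.7, 0], 0],
    [[5, -0.4, 0], 0],
    [[5, -0.4, 0], 0],
    [[5, -0.4, 0], 0],
    [[5, -0.4, 0], 0],
    [[5, -0.4, 0], 0],
    [[5, -0.5, 0], 0],
    [[5, -0.4, 0], 0],
    [[5, -0.4, 0], 0]
  ]
}}

```text
clock: 16.98
tcp_pos: [0.5003, -0.1362, 0.0113]
tool_rot: [-2.311, -2.129, 0.0]
wrist_force: [-1.7, -0.1, -0.1]
finger_gap: -0.001
finger_force: 0.6
```

{"op": "apply_moves", "data": {
  "targets": [
    [[5, -0.4, 0], 0],
    [[5, -0.4, 0], 0],
    [[5, -0.5, 0], 0],
    [[5, -0.4, 0], 0],
    [[5, -0.4, 0], 0],
    [[5, -0.4, 0], 0]
  ]
}}

```text
clock: 17.73
tcp_pos: [0.5304, -0.1387, 0.0113]
tool_rot: [-2.311, -2.129, -0.0]
wrist_force: [-0.0, 0.0, 0.3]
finger_gap: 0.0
finger_force: 0.6
```

{"op": "apply_moves", "data": {
  "targets": [
    [[4, -0.3, 0], 0]
  ]
}}

```text
clock: 17.85
tcp_pos: [0.5344, -0.139, 0.0113]
tool_rot: [2.31, 2.129, 0.0]
wrist_force: [-0.9, 0.1, -0.5]
finger_gap: -0.0
finger_force: 0.6
```

{"op": "apply_moves", "data": {
  "targets": [
    [[4, -0.4, 0], 0]
  ]
}}

```text
clock: 17.98
tcp_pos: [0.5383, -0.1394, 0.0113]
tool_rot: [-2.311, -2.129, 0.0]
wrist_force: [-2.0, 0.5, -0.2]
finger_gap: 0.001
finger_force: 0.6
```

{"op": "apply_moves", "data": {
  "targets": [
    [[4, -0.3, 0], 0]
  ]
}}

```text
clock: 18.1
tcp_pos: [0.5423, -0.1397, 0.0113]
tool_rot: [-2.311, -2.128, 0.0]
wrist_force: [-1.8, -0.3, -0.0]
finger_gap: -0.002
finger_force: 0.6
```

{"op": "apply_moves", "data": {
  "targets": [
    [[4, -0.3, 0], 0]
  ]
}}

```text
clock: 18.23
tcp_pos: [0.5463, -0.14, 0.0113]
tool_rot: [-2.311, -2.129, -0.0]
wrist_force: [-0.4, -0.6, 0.6]
finger_gap: 0.001
finger_force: 0.6
```

{"op": "apply_moves", "data": {
  "targets": [
    [[4, -0.4, 0], 0]
  ]
}}

```text
clock: 18.35
tcp_pos: [0.5503, -0.1404, 0.0113]
tool_rot: [-2.311, -2.129, -0.0]
wrist_force: [-1.0, -0.6, 0.7]
finger_gap: 0.001
finger_force: 0.7
```

{"op": "apply_moves", "data": {
  "targets": [
    [[4, -0.3, 0], 0]
  ]
}}

```text
clock: 18.48
tcp_pos: [0.5543, -0.1407, 0.0113]
tool_rot: [2.311, 2.129, 0.0]
wrist_force: [-0.7, 0.8, 0.4]
finger_gap: 0.001
finger_force: 0.7
```

{"op": "apply_moves", "data": {
  "targets": [
    [[4, -0.3, 0], 0]
  ]
}}

```text
clock: 18.6
tcp_pos: [0.5583, -0.141, 0.0113]
tool_rot: [-2.311, -2.129, -0.0]
wrist_force: [-0.9, -0.2, 0.0]
finger_gap: 0.003
finger_force: 0.7
```

{"op": "apply_moves", "data": {
  "targets": [
    [[4, -0.3, 0], 0]
  ]
}}

```text
clock: 18.73
tcp_pos: [0.5623, -0.1413, 0.0113]
tool_rot: [-2.311, -2.128, -0.0]
wrist_force: [-1.2, 0.5, 0.7]
finger_gap: -0.003
finger_force: 0.7
```

```bash
cat > look.py <<'E'
from h import *
import sys
a=bot.read_camera("top");b=bot.read_camera("scene")
np.save("a.npy",a);np.save("b.npy",b)
c0=np.array([.569,-.2005]);u=np.array([np.cos(.0845),-np.sin(.0845)]);v=np.array([-u[1],u[0]])
# brightness of each lane's centre strip along x at blank-top height, top view and scene view
for n,im in(("top",a),("scene",b)):
    g=im.mean(2).astype(np.float32)
    for y in(.058,0,-.058):
        s=np.arange(-.115,.118,.002)
        prof=np.mean([g[tuple(np.clip(np.rint(proj(n,np.c_[c0+s[:,None]*u+(y+d)*v,np.full(len(s),.044)])).astype(int)[:,::-1].T,0,[[419],[559]]))] for d in(-.014,0,.014)],0)
        r=s[prof<75];print(n,y,"dark",r.min().round(3) if len(r) else None,r.max().round(3) if len(r) else None,prof[::6].round().astype(int))
E
python3 look.py
```

```text
top 0.058 dark 0.077 0.079 [122 120 120 119 119 117 114 113 113  88  93 115 122 124  99  88  72  90
  92  97]
top 0 dark None None [125 126 126 126 126 125 126 126 126 126 126 126 125 125 125 125 125 125
 124 130]
top -0.058 dark None None [117 117 116 116 116 115 115 115 114 114 114 114 113 112 112 110 109 109
 109 108]
scene 0.058 dark -0.041 0.107 [ 93  93  94  94  94  91  89  46  46  43  42  35  39  52  52  75 102 120
 106  76]
scene 0 dark -0.037 0.117 [ 94  91  93  92  91  91  88  73  69  52  35  31  42  45  54  41 112 130
 136  43]
scene -0.058 dark -0.057 0.117 [ 89  91  90  87  85  72  83  72  51  54  31  28  53  53  53  45 108 131
 149  60]
```

Forces so far are L about 1.1 N and M and R about 0.5 N, which don't separate clearly. I'll check positions with the arm out of the way.

{"op": "apply_moves", "data": {
  "targets": [
    [[3, -0.3, 0], 0],
    [[-5, 0.5, 0], 0],
    [[-10, 0, 45], 0],
    [[-30, 40, 40], 0],
    [[-30, 50, 0], 0],
    [[-30, 50, 0], 0],
    [[-10, 50, 0], 0],
    [[0, 50, 0], 0],
    [[0, 0, 0], 0],
    [[0, 0, 0], 0]
  ]
}}

```text
clock: 20.08
tcp_pos: [0.4507, 0.0975, 0.0954]
tool_rot: [2.31, 2.129, -0.0]
wrist_force: [-0.5, -0.2, -0.2]
finger_gap: 0.001
finger_force: 0.0
```

```bash
python3 look.py; python3 -c "
import numpy as np,cv2
a=np.load('a.npy');b=np.load('b.npy')
c=np.zeros((540,800,3),np.uint8);c[:540,:400]=cv2.resize(a[110:245,325:425],(400,540));c[:320,400:]=cv2.resize(b[200:280,330:430],(400,320));cv2.imwrite('pics/c6.png',c[...,::-1])"
```

```text
top 0.058 dark -0.007 0.071 [136 133 133 133 132 132 132 130 131  54  32  52  62  62  63  54 116 118
 119 154]
top 0 dark -0.007 0.075 [ 99 130 130 128 130 128 131 127 132  59  55  55  63  62  63  51 111 116
 115 153]
top -0.058 dark -0.007 0.075 [136 131 134 129 134 133 131 133 136  61  66  58  62  62  63  48 103 112
 127 152]
scene 0.058 dark -0.033 0.067 [ 95  95  92  91  92  90  90  72  60  57  53  43  55  53  57  66 108 129
 114  82]
scene 0 dark -0.037 0.117 [ 93  94  93  91  92  90  90  72  66  54  41  49  51  51  52  42 113 129
 136  41]
scene -0.058 dark -0.057 0.117 [ 88  87  86  86  87  73  81  70  53  51  35  44  53  51  52  40 109 128
 147  55]
```

View pics/c6.png

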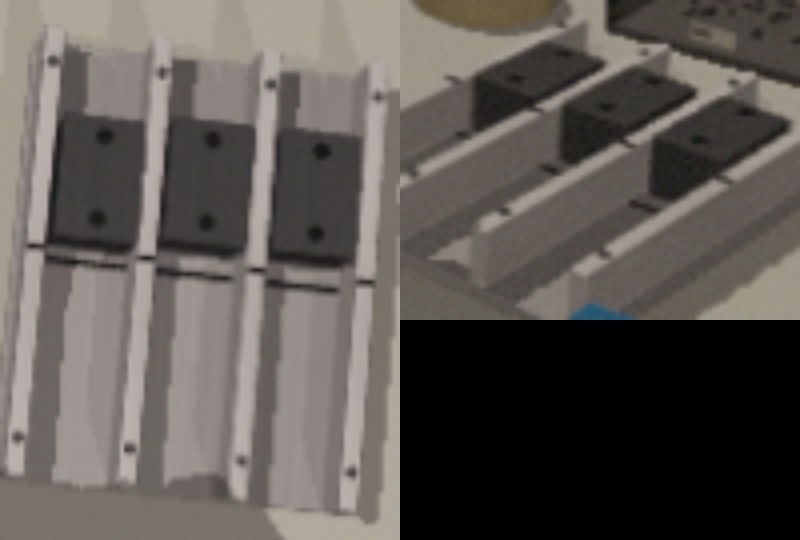

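The view shows all three blanks, (100,180), (210,180) and (318,190) in the left crop, wholly past the scribed line. I'll repeat the feel more slowly with many samples, reading joint torques too.

```bash
cat > rec.py <<'E'
import sys
from station import bot
s=bot.sense();print(sys.argv[1],s["wrist_force"].round(2),s["torque"].round(3),"eff",s["effort"].round(2),round(float(s["finger_force"]),2))
E
python3 - <<'E'
from h import *
f=lambda L,o:(np.array(L,float)+.5)/4-.5+np.array(o)
P=plane("top",f([(105,136),(97,218),(213,139),(207,222),(322,151),(316,233)],(325,110)),.044)
T=tri(f([(105,136),(97,218),(213,139),(207,222),(322,151),(316,233)],(325,110)),f([(570-400,54),(516-400,79),(660-400,81),(606-400,107),(741-400,112),(700-400,140)],(330,200)))
print(T.round(4))
m=(P[::2]+P[1::2])[:,:2]/2-[.569,-.2005];c,s=np.cos(.0845),-np.sin(.0845);print(m@np.array([[c,-s],[s,c]]))
E
python3 rec.py free
```

```text
[[ 6.359e-01 -1.503e-01  4.290e-02  2.600e-03]
 [ 5.913e-01 -1.452e-01  4.260e-02  1.000e-04]
 [ 6.360e-01 -2.074e-01  4.260e-02  2.600e-03]
 [ 5.905e-01 -2.026e-01  4.320e-02  6.000e-04]
 [ 6.293e-01 -2.625e-01  4.400e-02  3.100e-03]
 [ 5.864e-01 -2.602e-01  4.340e-02  3.000e-04]]
[[ 0.03920412  0.05698526]
 [ 0.04385881 -0.00011053]
 [ 0.04436254 -0.05794604]]
free [-0.65  0.6  -0.08] [-0.009  0.009  0.03 ] eff [-5.900e-01 -3.967e+01  1.550e+00 -2.051e+01 -2.000e-02 -1.000e-02
  1.000e-02] 0.0
```

{"op": "apply_moves", "data": {
  "targets": [
    [[20.6, -47.7, 0], 0],
    [[20.6, -47.7, 0], 0],
    [[20.6, -47.7, 0], 0],
    [[20.6, -47.7, 0], 0],
    [[20.6, -47.7, 0], 0],
    [[0, 0, -40], 0],
    [[0, 0, -30], 0],
    [[0, 0, -14], 0],
    [[0, 0, 0], 0]
  ]
}}

```text
clock: 21.3
tcp_pos: [0.5527, -0.1413, 0.0106]
tool_rot: [-2.311, -2.126, 0.002]
wrist_force: [-0.0, 0.4, 0.6]
finger_gap: -0.004
finger_force: 0.0
```

```bash
python3 rec.py stillL
```

```text
stillL [-0.03  0.37  0.56] [ 0.006 -0.046 -0.044] eff [ 2.300e-01 -5.382e+01  4.260e+00 -1.826e+01 -2.000e-02 -1.300e-01
  4.000e-02] 0.0
```

{"op": "apply_moves", "data": {
  "targets": [
    [[5, -0.4, 0], 0],
    [[4, -0.4, 0], 0],
    [[3, -0.2, 0], 0],
    [[2, -0.2, 0], 0],
    [[2, -0.2, 0], 0]
  ]
}}

```text
clock: 21.92
tcp_pos: [0.5696, -0.1418, 0.0114]
tool_rot: [-2.31, -2.128, 0.0]
wrist_force: [-1.6, 0.7, 1.0]
finger_gap: -0.001
finger_force: 0.7
```

```bash
python3 rec.py L
```

```text
L [-1.56  0.65  1.03] [0.059 0.28  0.013] eff [-1.300e-01 -5.699e+01  4.410e+00 -2.004e+01 -6.000e-02 -4.600e-01
  1.000e-02] 0.67
```

{"op": "apply_moves", "data": {
  "targets": [
    [[2, -0.2, 0], 0]
  ]
}}

```text
clock: 22.05
tcp_pos: [0.5716, -0.1421, 0.0113]
tool_rot: [-2.31, -2.128, 0.0]
wrist_force: [-1.3, 0.3, 0.8]
finger_gap: -0.004
finger_force: 0.7
```

```bash
python3 rec.py L
```

```text
L [-1.34  0.32  0.84] [ 0.005  0.252 -0.004] eff [-1.200e-01 -5.712e+01  4.430e+00 -2.001e+01 -6.000e-02 -4.500e-01
  1.000e-02] 0.67
```

{"op": "apply_moves", "data": {
  "targets": [
    [[2, -0.1, 0], 0]
  ]
}}

```text
clock: 22.18
tcp_pos: [0.5737, -0.1423, 0.0113]
tool_rot: [-2.311, -2.128, 0.0]
wrist_force: [-1.5, 1.1, 0.7]
finger_gap: -0.0
finger_force: 0.7
```

{"op": "apply_moves", "data": {
  "targets": [
    [[2, -0.2, 0], 0]
  ]
}}

```text
clock: 22.3
tcp_pos: [0.5758, -0.1425, 0.0113]
tool_rot: [-2.311, -2.128, 0.0]
wrist_force: [-1.6, -0.4, -0.2]
finger_gap: -0.003
finger_force: 0.6
```

{"op": "apply_moves", "data": {
  "targets": [
    [[2, -0.2, 0], 0]
  ]
}}

```text
clock: 22.42
tcp_pos: [0.5779, -0.1427, 0.0113]
tool_rot: [-2.311, -2.128, 0.0]
wrist_force: [-1.2, 0.5, -1.0]
finger_gap: 0.002
finger_force: 0.6
```

```bash
python3 rec.py L
```

```text
L [-1.16  0.51 -1.01] [0.049 0.289 0.011] eff [-1.100e-01 -5.788e+01  4.510e+00 -2.025e+01 -6.000e-02 -4.400e-01
  1.000e-02] 0.63
```

{"op": "apply_moves", "data": {
  "targets": [
    [[-5, 0.5, 0], 0],
    [[-10, 0, 45], 0],
    [[-13.8, -56.6, 0], 0],
    [[0, 0, -25], 0],
    [[0, 0, -20], 0],
    [[0, 0, 0], 0]
  ]
}}

```text
clock: 23.18
tcp_pos: [0.5474, -0.197, 0.0093]
tool_rot: [-2.306, -2.127, 0.002]
wrist_force: [-0.1, 0.3, -0.0]
finger_gap: 0.001
finger_force: 0.0
```

{"op": "apply_moves", "data": {
  "targets": [
    [[5, -0.4, 0], 0],
    [[5, -0.4, 0], 0],
    [[3, -0.2, 0], 0],
    [[3, -0.2, 0], 0],
    [[2, -0.2, 0], 0],
    [[2, -0.2, 0], 0]
  ]
}}

```text
clock: 23.92
tcp_pos: [0.5688, -0.2004, 0.0113]
tool_rot: [-2.31, -2.128, 0.0]
wrist_force: [-0.8, 1.0, 0.7]
finger_gap: 0.001
finger_force: 0.3
```

```bash
python3 rec.py M
```

```text
M [-0.78  0.97  0.67] [-0.021  0.17  -0.002] eff [-1.000e-01 -5.840e+01  4.670e+00 -2.003e+01 -3.000e-02 -2.100e-01
  1.000e-02] 0.28
```

{"op": "apply_moves", "data": {
  "targets": [
    [[2, -0.2, 0], 0]
  ]
}}

```text
clock: 24.05
tcp_pos: [0.5709, -0.2006, 0.0113]
tool_rot: [-2.311, -2.128, 0.0]
wrist_force: [-0.3, 0.7, 0.6]
finger_gap: -0.0
finger_force: 0.3
```

```bash
python3 rec.py M
```

```text
M [-0.29  0.72  0.62] [-0.039  0.101  0.047] eff [-8.000e-02 -5.859e+01  4.710e+00 -2.003e+01 -3.000e-02 -1.900e-01
  1.000e-02] 0.27
```

{"op": "apply_moves", "data": {
  "targets": [
    [[2, -0.1, 0], 0]
  ]
}}

```text
clock: 24.18
tcp_pos: [0.573, -0.2007, 0.0113]
tool_rot: [-2.311, -2.128, 0.0]
wrist_force: [-1.0, 1.2, 0.3]
finger_gap: 0.001
finger_force: 0.3
```

```bash
python3 rec.py M
```

```text
M [-0.99  1.25  0.27] [ 0.009  0.053 -0.013] eff [-7.000e-02 -5.884e+01  4.720e+00 -2.012e+01 -4.000e-02 -1.900e-01
  1.000e-02] 0.27
```

{"op": "apply_moves", "data": {
  "targets": [
    [[-5, 0.5, 0], 0],
    [[-10, 0, 45], 0],
    [[-13.8, -56.6, 0], 0],
    [[0, 0, -25], 0],
    [[0, 0, -20], 0],
    [[0, 0, 0], 0]
  ]
}}

```text
clock: 24.92
tcp_pos: [0.5425, -0.2546, 0.0091]
tool_rot: [-2.306, -2.127, 0.002]
wrist_force: [-0.0, 0.3, -0.2]
finger_gap: 0.005
finger_force: 0.0
```

{"op": "apply_moves", "data": {
  "targets": [
    [[5, -0.4, 0], 0],
    [[5, -0.4, 0], 0],
    [[3, -0.2, 0], 0],
    [[3, -0.2, 0], 0],
    [[2, -0.2, 0], 0],
    [[2, -0.2, 0], 0]
  ]
}}

```text
clock: 25.68
tcp_pos: [0.564, -0.2584, 0.0113]
tool_rot: [-2.311, -2.128, 0.0]
wrist_force: [0.3, 0.2, 0.1]
finger_gap: 0.002
finger_force: 0.3
```

```bash
python3 rec.py R
```

```text
R [0.28 0.16 0.13] [0.075 0.157 0.009] eff [-1.300e-01 -6.009e+01  4.910e+00 -2.054e+01 -4.000e-02 -1.900e-01
  1.000e-02] 0.27
```

{"op": "apply_moves", "data": {
  "targets": [
    [[2, -0.2, 0], 0]
  ]
}}

```text
clock: 25.8
tcp_pos: [0.5661, -0.2586, 0.0113]
tool_rot: [-2.311, -2.128, 0.0]
wrist_force: [-0.4, -0.3, 0.3]
finger_gap: -0.004
finger_force: 0.3
```

```bash
python3 rec.py R
```

```text
R [-0.38 -0.27  0.26] [-0.018  0.12   0.009] eff [-1.000e-01 -6.027e+01  4.950e+00 -2.054e+01 -4.000e-02 -1.800e-01
  1.000e-02] 0.26
```

{"op": "apply_moves", "data": {
  "targets": [
    [[2, -0.1, 0], 0]
  ]
}}

```text
clock: 25.92
tcp_pos: [0.5681, -0.2587, 0.0113]
tool_rot: [-2.311, -2.128, 0.0]
wrist_force: [0.0, 1.1, -0.1]
finger_gap: -0.001
finger_force: 0.3
```

```bash
python3 rec.py R
```

```text
R [ 0.03  1.13 -0.07] [-0.029  0.117  0.005] eff [-9.000e-02 -6.051e+01  4.970e+00 -2.062e+01 -4.000e-02 -1.700e-01
  2.000e-02] 0.25
```

L reads 0.65 on the finger, 0.45 Nm on joint 6 and 1.45 N at the wrist. M and R read 0.27, 0.19 and about 0.4. L, in the +y lane, drags clearly most, so it is the rough one. Next I grasp it by its ends.

{"op": "apply_moves", "data": {
  "targets": [
    [[-5, 0.5, 0], 0],
    [[0, 0, 50], 0],
    [[0, 0, 20], 0],
    [[31, 55, 0], 0],
    [[31.5, 55, 0], 0],
    [[0, 0, -20], 0],
    [[0, 0, -20], 0],
    [[0, 0, 0], 0],
    [[0, 0, 0], 0]
  ],
  "fingers": 1
}}

```text
clock: 27.05
tcp_pos: [0.6241, -0.1515, 0.0413]
tool_rot: [2.313, 2.125, -0.001]
wrist_force: [0.9, -0.6, 0.1]
finger_gap: 1.001
finger_force: 0.0
```

```bash
python3 - <<'E'
from h import *
b=bot.read_camera("scene");t=bot.sense()["tcp_pos"];print(t)
cv2.imwrite("pics/c7.png",cv2.resize(b[150:270,320:476],(780,600),interpolation=cv2.INTER_CUBIC)[...,::-1])
u=np.array([np.cos(.0845),-np.sin(.0845),0])
for k in (-.0425,-.057,.0425,.057):
    for z in (.02,.04,.06,.08): print(k,z,((proj("scene",[t[0]+k*u[0],t[1]+k*u[1],z])[0]-[320,150])*5).round())
E
```

```text
[ 0.62477842 -0.15127276  0.04178719]
-0.0425 0.02 [185. 402.]
-0.0425 0.04 [187. 361.]
-0.0425 0.06 [188. 319.]
-0.0425 0.08 [190. 276.]
-0.057 0.02 [164. 413.]
-0.057 0.04 [165. 371.]
-0.057 0.06 [167. 329.]
-0.057 0.08 [169. 286.]
0.0425 0.02 [300. 342.]
0.0425 0.04 [303. 303.]
0.0425 0.06 [305. 262.]
0.0425 0.08 [308. 221.]
0.057 0.02 [319. 333.]
0.057 0.04 [321. 293.]
0.057 0.06 [324. 253.]
0.057 0.08 [326. 213.]
```

View pics/c7.png

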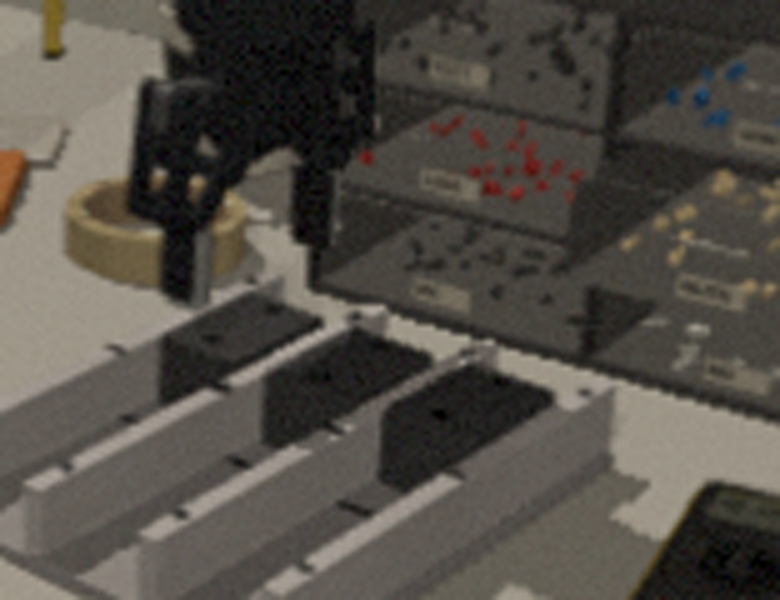

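The fingertips at (185,300) and (310,243) straddle the left blank at z≈0.07, so with the gripper open the tips are about 28 mm above the reported TCP. I descend to tip z≈0.025, checking the force.

{"op": "apply_moves", "data": {
  "targets": [
    [[0, 0, 0], 0],
    [[0, 0, -10], 0],
    [[0, 0, -5], 0],
    [[0, 0, 0], 0]
  ]
}}

```text
clock: 27.6
tcp_pos: [0.6242, -0.1492, 0.0255]
tool_rot: [-2.31, -2.128, 0.001]
wrist_force: [-0.4, 0.5, 0.4]
finger_gap: 1.001
finger_force: 0.0
```

{"op": "apply_moves", "data": {
  "targets": [
    [[0, 0.5, -10], 0],
    [[0.5, 0, -8], 0],
    [[0, 0, -6], 0],
    [[0, 0, -4], 0],
    [[0, 0, 0], 0]
  ]
}}

```text
clock: 28.22
tcp_pos: [0.6251, -0.1489, -0.0021]
tool_rot: [-2.31, -2.128, 0.001]
wrist_force: [-0.4, -0.6, 0.2]
finger_gap: 1.0
finger_force: 0.0
```

{"op": "apply_moves", "data": {
  "targets": [
    [[0, 0, 0], 0],
    [[0, 0, 0], 0],
    [[0, 0, 0], 0],
    [[0, 0, 0], 0],
    [[0, 0, 0], 0],
    [[0, 0, 0], 0]
  ],
  "fingers": -1
}}

```text
clock: 28.98
tcp_pos: [0.6257, -0.1491, -0.0013]
tool_rot: [2.31, 2.128, 0.001]
wrist_force: [0.3, 0.3, 4.3]
finger_gap: 0.759
finger_force: 69.2
```

Gripped: the gap is about 65 mm and the force 69 N. I lift it, carry it to clear table at (0.58, 0.025) and align it with the cradle's direction.

{"op": "apply_moves", "data": {
  "targets": [
    [[0, 0, 10], 0],
    [[0, 0, 30], 0],
    [[0, 0, 30], 0],
    [[-11, 43.5, 10], -0.06],
    [[-11, 43.5, 0], -0.06],
    [[-11, 43.5, 0], -0.06],
    [[-12, 43.5, 0], -0.0535],
    [[0, 0, 0], 0],
    [[0, 0, 0], 0]
  ]
}}

```text
clock: 30.1
tcp_pos: [0.5795, 0.0251, 0.0778]
tool_rot: [-2.541, -1.846, 0.003]
wrist_force: [0.0, -0.2, -7.0]
finger_gap: 0.761
finger_force: 69.7
```

```bash
python3 rec.py lifted
```

```text
lifted [ 0.05 -0.19 -7.04] [-0.069 -0.048 -0.018] eff [-1.820e+00 -5.668e+01  4.060e+00 -2.400e+01 -2.100e-01  1.100e-01
 -2.000e-02] 69.7
```

The blank is held, with a weight of 7 N (0.7 kg). Now I lower it to the table.

{"op": "apply_moves", "data": {
  "targets": [
    [[0, 0, -40], 0],
    [[0, 0, -25], 0],
    [[0, 0, -12], 0],
    [[0, 0, -5], 0],
    [[0, 0, -3], 0],
    [[0, 0, 0], 0],
    [[0, 0, 0], 0]
  ]
}}

```text
clock: 30.98
tcp_pos: [0.581, 0.0251, -0.0059]
tool_rot: [2.542, 1.845, 0.002]
wrist_force: [-0.3, 0.5, -6.3]
finger_gap: 0.763
finger_force: 69.6
```

{"op": "apply_moves", "data": {
  "targets": [
    [[0, 0, -1.5], 0],
    [[0, 0, 0], 0]
  ]
}}

```text
clock: 31.22
tcp_pos: [0.5804, 0.0251, -0.0081]
tool_rot: [-2.543, -1.845, -0.0]
wrist_force: [-0.4, -0.2, -6.4]
finger_gap: 0.761
finger_force: 69.6
```

{"op": "apply_moves", "data": {
  "targets": [
    [[0, 0, -1.5], 0],
    [[0, 0, 0], 0]
  ]
}}

```text
clock: 31.48
tcp_pos: [0.5806, 0.0251, -0.0092]
tool_rot: [2.543, 1.845, 0.001]
wrist_force: [-1.2, -0.3, -0.9]
finger_gap: 0.763
finger_force: 70.2
```

{"op": "apply_moves", "data": {
  "targets": [
    [[0, 0, 0], 0],
    [[0, 0, 0], 0],
    [[0, 0, 0], 0],
    [[0, 0, 20], 0],
    [[0, 0, 30], 0]
  ],
  "fingers": 1
}}

```text
clock: 32.1
tcp_pos: [0.5799, 0.0248, 0.0412]
tool_rot: [-2.543, -1.844, 0.002]
wrist_force: [1.0, 0.5, -0.2]
finger_gap: 1.0
finger_force: 0.0
```

```bash
python3 - <<'E'
from h import *
s=bot.sense();print(s["q"].round(2),s["tcp_pos"])
b=bot.read_camera("scene");a=bot.read_camera("top")
np.save("b.npy",b);np.save("a.npy",a)
# where's the blank in scene view: dark low pixels around expected
for n,im in(("scene",b),("top",a)):
    e=proj(n,[.5806,.0251,.036])[0].round().astype(int);print(n,e)
    w=im[e[1]-20:e[1]+21,e[0]-22:e[0]+23].mean(2);print(w[::4,::4].astype(int))
E
```

```text
[-0.3   0.59  0.27  1.87 -0.23  0.72 -0.21] [0.57991296 0.024841   0.04122907]
scene [296 205]
[[ 27  32  92 135 140 137 138 144 148  20  59  92]
 [ 32  22  89 134 137 135 150 148 148 143  69  91]
 [ 54  19  76 138 135 146 148 145 134 133  55  58]
 [137 115 109 144 147 149 148 138 134 136 141 139]
 [136 135 151 149 152 132  73  52 107 147 149 149]
 [143 152  77  48  55  47  52  50  59  53 147 149]
 [148 150  32  55  54  58  36  27  32  31 134 146]
 [151 150  27  28  36  34  34  40  32  29 138 144]
 [150 151  35  33  31  30  32  31  33  38 147 149]
 [149 146 152  34  30  29  40  70  93  91  90 127]
 [150 151 149 150 123  94  91 102 144 151 148 147]]
top [267 168]
[[128 125 125 119 111 108 106  98  93  88  86  86]
 [126 127 123 117 112 108 103 100  93  88  86  85]
 [127 124 123 114 110 107 102  97  92  86  87  84]
 [126 125 122 113 111 107 101  97  89  86  86  84]
 [126 124 119 112 110 106 100  96  90  87  85  83]
 [125 124 116 112 108 105 100  94  89  86  85  97]
 [125 124 116 111 109 103  98  94  87  87  86 147]
 [123 122 114 111 109 103  99  91  88  87  84 164]
 [124 120 114 109 106 101  96  91  87  85  84 170]
 [124 115 112 109 106 100  96  91  87  88  85 171]
 [123 113 112 109 106 103  95  87  86  87  85 172]]
```

{"op": "apply_moves", "data": {
  "targets": [
    [[0, 0, 0], 0.1745],
    [[0, 0, 0], 0.1745],
    [[0, 0, 0], 0.1745],
    [[0, 0, 0], 0.1745],
    [[0, 0, 0], 0.1745],
    [[0, 0, 0], 0.1745],
    [[0, 0, 0], 0.1745],
    [[0, 0, 0], 0.1745],
    [[0, 0, 0], 0.1748],
    [[0, 0, 0], 0],
    [[0, 0, 0], 0]
  ]
}}

```text
clock: 33.58
tcp_pos: [0.5805, 0.0248, 0.0406]
tool_rot: [0.499, 3.101, -0.0]
wrist_force: [-0.3, 0.5, 0.8]
finger_gap: 1.001
finger_force: 0.0
```

```bash
python3 - <<'E'
from h import *
s=bot.sense();print(s["q"].round(2),s["tcp_pos"],R.from_rotvec(s["tool_rot"]).as_matrix()[:,1])
E
```

```text
[ 0.01  0.58 -0.12  1.86  0.1   0.71  1.08] [0.58047826 0.02484997 0.04064848] [ 3.13708429e-01  9.49519363e-01 -2.11085322e-06]
```

{"op": "apply_moves", "data": {
  "targets": [
    [[0, 0, -15], 0],
    [[0, 0, -15], 0],
    [[0, 0, -10], 0],
    [[0, 0, -6], 0],
    [[0, 0, 0], 0]
  ]
}}

```text
clock: 34.2
tcp_pos: [0.5799, 0.025, -0.0064]
tool_rot: [-0.493, -3.101, 0.0]
wrist_force: [0.4, -0.9, 0.6]
finger_gap: 1.002
finger_force: 0.0
```

{"op": "apply_moves", "data": {
  "targets": [
    [[0, 0, 0], 0],
    [[0, 0, 0], 0],
    [[0, 0, 0], 0],
    [[0, 0, 0], 0],
    [[0, 0, 0], 0],
    [[0, 0, 0], 0],
    [[0, 0, 0], 0]
  ],
  "fingers": -1
}}

```text
clock: 35.08
tcp_pos: [0.581, 0.0252, -0.0051]
tool_rot: [0.493, 3.102, 0.001]
wrist_force: [-0.7, 0.0, 4.9]
finger_gap: 0.505
finger_force: 63.3
```

{"op": "apply_moves", "data": {
  "targets": [
    [[0, 0, 15], 0],
    [[0, 0, 30], 0],
    [[0, 0, 30], 0],
    [[-5, 40, 5], 0],
    [[-5, 40, 0], 0],
    [[-5, 40, 0], 0],
    [[-4.7, 36.8, 0], 0],
    [[0, 0, 0], 0],
    [[0, 0, 0], 0],
    [[0, 0, 0], 0]
  ]
}}

```text
clock: 36.33
tcp_pos: [0.5605, 0.1798, 0.074]
tool_rot: [-0.497, -3.101, 0.002]
wrist_force: [0.9, -0.7, -6.9]
finger_gap: 0.504
finger_force: 62.9
```

```bash
python3 - <<'E'
from h import *
s=bot.sense();t=s["tcp_pos"];y=R.from_rotvec(s["tool_rot"]).as_matrix()[:,1];print(t,np.arctan2(y[1],y[0])-np.pi/2, s["wrist_force"])
d=t[:2]-[.5613,.182];print(d)
E
```

```text
[0.56051011 0.17979185 0.07396239] -0.3176433826463101 [ 0.93635348 -0.7313915  -6.94592265]
[-0.00078989 -0.00220815]
```

{"op": "apply_moves", "data": {
  "targets": [
    [[0, 0, -20], 0],
    [[0, 0, -8], 0],
    [[0, 0, 0], 0],
    [[0, 0, 0], 0],
    [[0, 0, 0], 0]
  ]
}}

```text
clock: 36.95
tcp_pos: [0.5612, 0.1821, 0.0468]
tool_rot: [0.493, 3.102, 0.001]
wrist_force: [-0.5, 0.0, -7.0]
finger_gap: 0.502
finger_force: 62.9
```

```bash
python3 - <<'E'
from h import *
t=bot.sense()["tcp_pos"];d=t[:2]-[.5613,.182];print(t,d*1000)
b=bot.read_camera("scene");cv2.imwrite("pics/c8.png",b[...,::-1])
# wall inner gap against blank ends along the cradle axis at scene view: print brightness profile at z=.044 (wall tops) and blank mid
u=np.array([np.cos(.318),-np.sin(.318)]);v=np.array([-u[1],u[0]]);c=np.array([.5613,.182])
s=np.arange(-.056,.057,.002)
for z,o in((.060,-.022),(.05,-.022),(.036,-.025),(.03,-.025)):
    p=np.rint(proj("scene",np.c_[c+s[:,None]*u+o*v,np.full(len(s),z)])).astype(int)
    print(z,[int(b[q[1],q[0]].mean()) for q in p])
E
```

```text
[0.56119381 0.18206774 0.04679683] [-0.10618831  0.06774146]
0.06 [122, 151, 151, 151, 146, 149, 150, 134, 103, 64, 35, 35, 26, 22, 20, 20, 26, 29, 13, 24, 33, 20, 20, 25, 31, 56, 56, 57, 53, 53, 48, 70, 65, 65, 51, 31, 31, 29, 27, 15, 15, 30, 37, 37, 58, 74, 74, 74, 75, 75, 71, 74, 76, 76, 73, 78, 78]
0.05 [80, 80, 77, 79, 79, 138, 147, 147, 147, 147, 150, 145, 145, 148, 146, 149, 149, 133, 147, 147, 144, 148, 147, 126, 147, 144, 145, 145, 146, 132, 132, 143, 147, 145, 145, 94, 46, 46, 42, 46, 46, 48, 72, 75, 75, 73, 77, 77, 75, 74, 74, 72, 74, 74, 73, 74, 71]
0.036 [56, 37, 44, 48, 48, 45, 38, 49, 49, 118, 150, 151, 151, 147, 148, 149, 146, 149, 147, 147, 149, 141, 141, 136, 135, 135, 136, 139, 137, 137, 136, 135, 134, 134, 118, 73, 73, 47, 44, 33, 33, 38, 40, 40, 41, 39, 39, 42, 42, 42, 46, 62, 75, 75, 75, 74, 74]
0.03 [38, 38, 43, 39, 45, 45, 43, 45, 45, 67, 131, 137, 137, 130, 121, 113, 144, 148, 135, 135, 123, 116, 147, 147, 140, 124, 124, 114, 135, 134, 134, 128, 116, 116, 117, 76, 46, 46, 41, 43, 45, 31, 34, 34, 43, 40, 49, 49, 39, 49, 49, 71, 71, 71, 70, 76, 76]
```

{"op": "apply_moves", "data": {
  "targets": [
    [[-1, 0.3, -4], 0],
    [[0, 0, -5], 0],
    [[0, 0, -4], 0],
    [[0, 0, 0], 0]
  ]
}}

```text
clock: 37.5
tcp_pos: [0.5592, 0.1819, 0.0328]
tool_rot: [-0.493, -3.102, 0.001]
wrist_force: [-0.6, -0.3, -6.1]
finger_gap: 0.507
finger_force: 63.0
```

{"op": "apply_moves", "data": {
  "targets": [
    [[0, 0, -6], 0],
    [[0, 0, -6], 0],
    [[0, 0, -5], 0],
    [[0, 0, 0], 0]
  ]
}}

```text
clock: 38.0
tcp_pos: [0.5591, 0.1819, 0.0156]
tool_rot: [-0.493, -3.101, 0.001]
wrist_force: [-0.1, 0.1, -7.2]
finger_gap: 0.502
finger_force: 63.0
```

{"op": "apply_moves", "data": {
  "targets": [
    [[1, 0, -5], 0],
    [[0, 0, -4], 0],
    [[0, 0, 0], 0]
  ]
}}

```text
clock: 38.38
tcp_pos: [0.5603, 0.182, 0.0069]
tool_rot: [-0.493, -3.102, 0.001]
wrist_force: [0.5, 0.0, -7.3]
finger_gap: 0.503
finger_force: 63.0
```

{"op": "apply_moves", "data": {
  "targets": [
    [[0, 0, -1.5], 0],
    [[0, 0, 0], 0]
  ]
}}

```text
clock: 38.62
tcp_pos: [0.5607, 0.1821, 0.0059]
tool_rot: [0.493, 3.103, 0.0]
wrist_force: [0.7, 0.2, -6.6]
finger_gap: 0.505
finger_force: 63.0
```

{"op": "apply_moves", "data": {
  "targets": [
    [[0, 0, -1.5], 0],
    [[0, 0, 0], 0]
  ]
}}

```text
clock: 38.88
tcp_pos: [0.5606, 0.1821, 0.0043]
tool_rot: [-0.494, -3.102, 0.0]
wrist_force: [-0.0, -0.9, -7.2]
finger_gap: 0.507
finger_force: 63.0
```

{"op": "apply_moves", "data": {
  "targets": [
    [[0, 0, -1], 0],
    [[0, 0, 0], 0]
  ]
}}

```text
clock: 39.12
tcp_pos: [0.5607, 0.1821, 0.0033]
tool_rot: [-0.494, -3.102, 0.0]
wrist_force: [-1.0, 0.4, -6.5]
finger_gap: 0.504
finger_force: 63.0
```

{"op": "apply_moves", "data": {
  "targets": [
    [[0, 0, -1], 0],
    [[0, 0, 0], 0]
  ]
}}

```text
clock: 39.38
tcp_pos: [0.5608, 0.1822, 0.003]
tool_rot: [0.493, 3.102, 0.0]
wrist_force: [-3.0, 0.1, 1.3]
finger_gap: 0.504
finger_force: 63.9
```

{"op": "apply_moves", "data": {
  "targets": [
    [[0, 0, 0], 0],
    [[0, 0, 0], 0],
    [[0, 0, 0], 0],
    [[0, 0, 20], 0],
    [[0, 0, 45], 0],
    [[0, 0, 45], 0],
    [[-30, -50, 20], 0],
    [[-30, -50, 0], 0],
    [[-20, -50, 0], 0],
    [[-10, -50, 0], 0],
    [[0, -50, 0], 0],
    [[0, 0, 0], 0]
  ],
  "fingers": 1
}}

```text
clock: 40.88
tcp_pos: [0.4709, -0.0726, 0.1339]
tool_rot: [0.505, 3.098, -0.002]
wrist_force: [1.0, 0.5, -0.0]
finger_gap: 0.999
finger_force: 0.0
```

```bash
python3 - <<'E'
from h import *
a=bot.read_camera("top");b=bot.read_camera("scene")
g=a.mean(2)
def blob(x,y,w,th=75):
    e=proj("top",[x,y,.044])[0].round().astype(int)
    m=(g[e[1]-w:e[1]+w+1,e[0]-w:e[0]+w+1])
    return e,m
e,m=blob(.5613,.182,24);print(e);print(m[::2,::2].astype(int))
print("sat",(a[e[1]-24:e[1]+25:6,e[0]-24:e[0]+25:6].max(2)-a[e[1]-24:e[1]+25:6,e[0]-24:e[0]+25:6].min(2)))
# dark dimples as local minima (black-hat) inside blank tops
bh=cv2.morphologyEx(g.astype(np.uint8),cv2.MORPH_BLACKHAT,np.ones((7,7),np.uint8))
c0=np.array([.569,-.2005])
sub=bh[e[1]-22:e[1]+23,e[0]-22:e[0]+23];k=np.argsort(sub.ravel())[::-1][:14]
for i in k:
    r,c=divmod(i,45);P=plane("top",[[c+e[0]-22,r+e[1]-22]],.044)[0];print((c+e[0]-22,r+e[1]-22),sub[r,c],P[:2].round(4))
E
python3 look.py
```

```text
[191 174]
[[163 162 162 163 162 164 161 152 152 152 152 132 139 147 151 151 152 150
  152 152 152 151 151 150 150]
 [163 162 163 162 163 162 159 151 152 151 144  87  96  92 116 142 151 150
  152 153 151 151 151 151 151]
 [163 164 163 164 164 162 153 151 152 152 115  91 121 116  87  83  81 127
  140 150 152 151 152 150 151]
 [162 164 163 164 162 151 151 152 152 152 135  62  71  87  90  91  88  88
   83  89 128 144 153 151 151]
 [163 163 163 163 160 151 152 151 151 141  59  58  46  42  53  71  88  91
  110 131  85  72 128 151 152]
 [163 164 162 163 157 151 152 152 151 124  58  59  59  56  55  47  40  59
   76  90  90  62  50  90 124]
 [164 163 164 164 152 152 151 151 149  68  57  58  58  50  48  57  55  49
   44  40  60  38  36  81  95]
 [162 163 162 162 152 153 151 152 132  58  55  59  55  27  25  53  57  56
   57  44  40  37  41  90  92]
 [163 163 162 160 151 151 153 151 102  57  57  58  55  43  41  58  57  58
   57  30  28  52  65  93  93]
 [164 163 162 152 150 152 153 144  63  58  58  58  53  56  56  57  58  58
   52  24  30  51  85  93  94]
 [162 163 160 151 152 152 152 126  64  5
[... 2468 characters left out ...]
64(195), np.int64(153)) 50 [0.6065 0.1758]
top 0.058 dark None None [138 138 138 137 137 137 136 137 134 145 147 144 138 127 116 121 122 121
 121 150]
top 0 dark 0.065 0.083 [124 123 121 120 118 117 116 125 130 129 134 136 138 127 111  63  48 112
 110 150]
top -0.058 dark 0.019 0.087 [ 89 111 117 146 147 147 140 138 129 109 124  85  85  83  63  61  49  76
 124 148]
scene 0.058 dark None None [ 95  94  95  93  93  93  92  93  95  94  94  93  92  95  94 112 109 132
 116  82]
scene 0 dark -0.027 0.117 [ 94  94  96  95  93  91  92  93  71  57  55  38  42  55  51  54  46 132
 138  39]
scene -0.058 dark -0.029 0.117 [ 90  89  89  88  87  76  86  85  70  54  55  39  45  54  54  55  45 123
 151  61]
```

The blank lies in the cradle. Its dimples, at pixels (194,164) and (187,184), are centred on the cradle's centre at (191,174) and aligned with it. The other two blanks remain past the line and the arm is clear, so I hand in.

```bash
python3 -c "
from station import bot
print(bot.sense()['wrist_force'],bot.sign_off())"
```

```text
the job is handed in; nothing more can be done
[ 0.05983625  0.07033953 -0.20843612] None
```

The blank from the +y lane lies in the cradle as the rough one and the two polished blanks lie past the line; it dragged clearly most (about 1.5 N against about 0.5 N), though below the stated 3.5–7 N, and the job was handed in at about 41 s with no verdict returned.

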